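# Put a fresh cell in the mosaic bench's work lamp

## Robot

A 6-joint arm with a two-finger parallel gripper is mounted at the origin on the work surface. World frame = base frame: x ahead of the robot, y to its left, z up, the work surface at z = 0. Lengths are in m, angles in rad, forces in N, time in s.
With the tool pointing down it reaches from about 0.3 to 0.875 m from the base axis. Payload 6.4 kg.
Tool frame: the origin (TCP) lies midway between the tips of the shut fingers; the grasp point (between the pads) lies 19 mm behind it; z points along the fingers, y is the line along which they close (so a half turn about z gives the same grasp; the last joint's range is limited). The gripper opens to 85 mm and grips with 20 to 120 N. Pads are 22 mm wide; open, the fingers measure 114 mm over their backs; the gripper's body (76 mm by 85 mm) begins 54 mm behind the grasp point. The pads swing forward as they close: fully open they stand 13 mm farther back than shut.
Start: joints at [0.989, 0.181, 1.607, -0, 1.354, -0.206], TCP at [0.211, 0.535, 0.231] pointing down, gripper open.
Joint ranges: [-2.99, 2.99], [-0.89, 2.07], [0.3, 2.58], [-1.14, 4.28], [0, 2.63], [-3.12, 3.12]. Speed limits (rad/s): [2.57, 2.57, 3.01, 3.14, 3.14, 3.14].

## Interface

Orientations are given as a unit quaternion [w, x, y, z].
In Python, from bench import ctrl gives the robot as it stands. The module is installed in compiled form; this text tells all that it offers.
- The arm moves only by the tool move_arm, never from a script. Its argument "plan" is one flat list of numbers, 6 for each row, row after row: the shift along the world's x, y, z in units of 50 mm (1.0 is 50 mm), then the turn, a rotation vector about the world's x, y, z in rad. A call has 1 to 10 rows; each row is the pose to reach, as a shift and turn from the pose commanded when the call began; what a row does not reach only later rows make up. A row lasts 1/8 s, in which the tool goes at most 62.5 mm and 10.7 degrees, less where a joint would pass 70% of its speed; a pose out of reach is approached as far as the arm can. A call with a gripper value outside its range is refused whole. "grip" is the finger opening in mm, from 0 to 85.4, set as the call begins (left out, the last holds). The fingers move at their own pace and stop on an object; the grip force is fixed at half the most. Time passes only in rows, so rows that repeat a pose let the fingers close. It gives the time, the measured TCP pose, the force, the opening and the grip force at its end, in the units of the state.
- ctrl.get_obs(): the state, without advancing time (a new reading comes with each control period).
- ctrl.camera(name): name is "scene" or "top" or "wrist"; returns a dict with "pixels" (420x560x3 uint8, red, green, blue), "fx", "fy", "cx", "cy" (pixels), "dist_coeffs" ([k1, k2, p1, p2, k3] as OpenCV has them; the pictures are not rectified), "origin" and "attitude" of the camera in the world. Camera axes: x right, y down, z forward; pixel columns grow to the right and rows downward; lengths in m; the calibration is good to about 2 mm. A picture is of the moment at which its call begins. There is no depth.
- ctrl.hand_in(): hands the job in; it is judged then, once.
The state is a dict: "time_s": time; "q": joint angles; "dq": joint speeds; "joint_efforts": joint torques, N m; "eef_pos": TCP position; "eef_rot": TCP orientation; "wrist_force": force on the tool from outside, world axes, zero at the start; "torque": the same for the moment, N m; "opening": opening from 0.0 (shut) to 1.0 (fully open); "grasp_force": force on a finger pad.
Only numpy, scipy, OpenCV 4.12 (cv2) and the standard library are available. Lean on these libraries where they do the work, as an engineer would, in place of code of your own. Each camera call takes 0.05 s, during which the arm holds its last target. There are 200 camera calls.

## Task

Get the work lamp going again: slide its battery cover fully open, then load the bigger of the two cells from the wooden tray, flat end against the coil spring and button end at the brass contact, by pushing the spring back and dropping the button end in so that the cell lies flat and fully home. Then slide the cover fully shut over it and, last, press the power button fully down and let go. Leave the smaller cell and the three loose stone offcuts near the lamp and tray where they are.

Things in the scene. Friction and masses are not known exactly. Their poses are not given: they have to be found in the camera images.
- lamp: Grey hand lamp fixed on the bench on its back, battery bay upward. Origin on the table under the bay's middle; z up, y along the lamp towards its head, x across. From y = -152 mm (tail) to +117 (black head, 56 high, 120 wide); case 106 wide, top 50 above the table. Bay under the cover: x and y from -48 to +48, floor 14 above the table.
- bay (a point): Where the bigger cell's centre lies when seated: 30.5 mm above lamp's origin, 16.5 above the bay floor, axes as the lamp's. The seated body spans y = -30.5 to +30.5 mm, button end at -33.5 on the brass plate. Two low rails along y, 5 mm above the bay floor, from x = 13 to 16 mm on each side, y from -31 to +27, centre the cell; it rests on the floor between them.
- contact (a point): Middle of the face of the fixed brass contact plate that stands across the bay, at y = -33.5 mm of bay: 30 mm wide, 22 mm high above the bay floor, 5 mm thick; open space 9 mm behind it. The gap from it to the free spring disc is 58 mm and the cell is 64 mm long overall, so the cell cannot go straight down.
- spring_face (a point): Middle of the face of the coil spring's steel disc (16 mm in diameter, 4 thick, at the height of bay). The cell goes in tilted some 25 degrees, flat end low, is pushed against the disc towards +y to 5 mm past its seated place, then its button end is lowered behind the brass plate. Let go, the spring slides it back onto the plate.
- spring (a joint): Travel of the spring disc towards +y of the bay, m: 0 = free (face at y = +24.5 mm of bay), about 0.006 with the cell seated, stop at 0.016. Force 2.3 N at 0, growing 0.45 N per mm.
- cover (a joint): Slide of the flat aluminium battery cover along the lamp towards its tail (-y of bay), m: 0 = fully shut, 0.10 = fully open; stays where left, moves with about 2 N. Starts shut or nearly so.
- cover_grip (a point): Centre of the upright rib on the cover by which it is slid: 50 mm along x of bay, 12 mm along y, 18 mm tall; this point is 64 mm above the table, rib top at 73, cover plate's top face at 55. The cover plate is 96 by 102 mm, the rib across its middle. Moves with the cover; axes parallel to those of bay.
- big_cell_center (a point): Centre of the bigger cell, a loose round steel cell with a black wrap, 33 mm in diameter, body 61 mm long plus a button (10 mm in diameter, 3 mm proud) at one end; about 140 g. It lies in one of the two lanes of the tray, 24.5 mm above the table. Its y axis runs along the cell, from the button end to the flat end.
- big_cell_nub (a point): Tip of the bigger cell's button, on its axis, 33.5 mm from its centre.
- small_cell_center (a point): Centre of the smaller cell, 26 mm in diameter, 46 mm long plus 3 mm button, lying in the other lane of the tray, parallel to the bigger one, 68 mm away; to be left alone.
- tray: Fixed wooden tray, 150 mm along its x, 90 mm along its y, 8 mm thick; origin under its centre. Two lanes along its y at x = +-34 mm, each between two low rails 4 mm high, 13 to 16 mm off the lane's middle.
- power (a joint): Press of the lamp's spring power button, m: 0 = up, 0.006 = fully down at about 5 N. Springs back.
- power_top (a point): Middle of the top face of the round power button, 22 mm in diameter, on the lamp between bay and head, 73 mm along y of bay; 72 mm above the table when up, standing 10 mm out of a black collar 38 mm across. Pressed straight down.
- slate: Loose grey stone offcut, 70 by 90 by 10 mm, beside the lamp on its +x side; leave.
- marble_chip: Loose white stone offcut, 50 by 70 by 12 mm, near the tray; leave.
- clay_chip: Loose brown stone offcut, 50 by 80 by 11 mm, near the tray; leave.
Mind the look-alikes: they are no part of the job. What is shaped like the part that bears big_cell_center but purple is not meant.

How it is judged:
By the outcome, as a careful person would: the job done as asked, in the order asked, and still so for the second after the job is handed in, with the robot touching nothing.
It also fails if it takes over 69 s, if anything falls off the work surface, if the arm or the gripper's body presses on something with over 40 N, if the wrist force passes 120 N, or if a joint passes its speed limit or range.

## Working session

There is one attempt and no reset: what is moved stays moved. The work goes in short steps, Python scripts to look and compute and a tool call to move; the robot and the scene stay as the last step left them, time stands still between calls to the robot, and variables do not carry over. Pictures are saved under pics/ and viewed, at most 10 in all, crops included, and the job is handed in when it is done.

Besides the shell and the picture viewer there is one more tool, called after "Request:" in YAML: its name, and indented under it one key for each argument. move_arm: Moves the arm, as the interface text tells. Its arguments: {"type":"object","properties":{"plan":{"type":"array"},"grip":{"type":"number"}},"required":["plan"]}

```bash
mkdir -p pics
cat > h.py <<'E'
import numpy as np, cv2, pickle
from scipy.spatial.transform import Rotation as R
from bench import ctrl
def snap(name,fn=None):
    c=ctrl.camera(name)
    if fn: cv2.imwrite('pics/'+fn,c['pixels'][:,:,::-1]); pickle.dump(c,open('pics/'+fn+'.pkl','wb'))
    return c
def load(fn): return pickle.load(open('pics/'+fn+'.pkl','rb'))
def att(c):
    a=np.array(c['attitude'],float)
    return a if a.shape==(3,3) else R.from_quat(a,scalar_first=True).as_matrix()
def K(c): return np.array([[c['fx'],0,c['cx']],[0,c['fy'],c['cy']],[0,0,1.]])
def ray(c,uv):
    p=cv2.undistortPoints(np.array(uv,float).reshape(-1,1,2),K(c),np.array(c['dist_coeffs'],float)).reshape(-1,2)
    d=np.c_[p,np.ones(len(p))]@att(c).T
    return np.array(c['origin']),d
def onz(c,uv,z):
    o,d=ray(c,uv); return o+d*((z-o[2])/d[:,2])[:,None]
def proj(c,P):
    A=att(c).T; r=cv2.Rodrigues(A)[0]; t=-A@np.array(c['origin'])
    return cv2.projectPoints(np.array(P,float).reshape(-1,1,3),r,t,K(c),np.array(c['dist_coeffs'],float))[0].reshape(-1,2)
def tri(c1,u1,c2,u2):
    o1,d1=ray(c1,u1);o2,d2=ray(c2,u2);out=[]
    for a,b in zip(d1,d2):
        s=np.linalg.lstsq(np.c_[a,-b],o2-o1,rcond=None)[0]
        out.append(np.r_[(o1+a*s[0]+o2+b*s[1])/2,np.linalg.norm(o1+a*s[0]-o2-b*s[1])])
    return np.array(out)
E
python3 - <<'E'
from h import *
np.set_printoptions(precision=4,suppress=True)
for n in('scene','top','wrist'):
    c=snap(n,n+'0.png'); print(n,c['origin'],c['attitude'],c['fx'],c['cx'],c['cy'],c['dist_coeffs'])
print(ctrl.get_obs())
E
```

```text
scene [1.0686 0.446  0.7831] [-0.174   0.476   0.8025 -0.315 ] 489.3571889951453 277.67400748532964 213.0432789745371 [0.0304 0.     0.     0.     0.    ]
top [0.46   0.1312 0.7744] [-0.004   0.7084 -0.7051  0.0333] 384.7424935211999 275.3799818353152 210.22852613267239 [-0.0456  0.      0.      0.      0.    ]
wrist [0.1398 0.5629 0.3737] [0.1241 0.8176 0.5561 0.0831] 290.7910383641588 279.7371495255105 210.4534047555285 [-0.0482  0.      0.      0.      0.    ]
{'time_s': 0.15, 'q': array([ 0.9887,  0.1814,  1.6078, -0.0001,  1.3538, -0.2063]), 'dq': array([ 0.001 , -0.001 , -0.0014,  0.0005, -0.0009,  0.0024]), 'joint_efforts': array([  0.001 , -44.5266, -35.1689,  -0.0002,   0.0059,  -0.0001]), 'eef_pos': array([0.2108, 0.5345, 0.2306]), 'eef_rot': array([-0.0002,  0.1868,  0.9824, -0.0006]), 'wrist_force': array([0.2958, 0.2426, 0.304 ]), 'torque': array([ 0.014 , -0.0091, -0.003 ]), 'grasp_force': 0.0, 'opening': 1.0000205169182468}
```

View pics/top0.png

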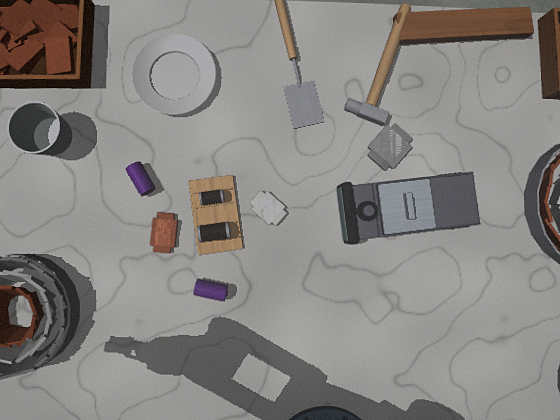

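View pics/scene0.png

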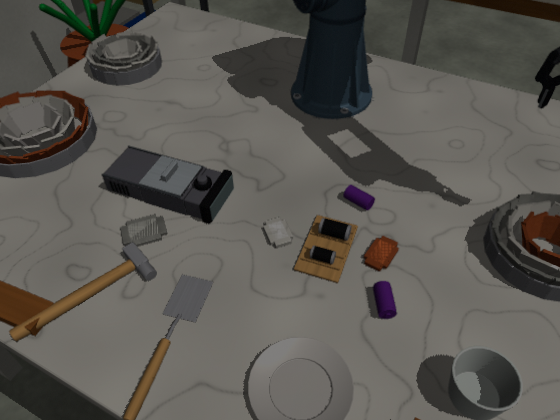

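Top view: the lamp's head is left at (349,212), its cover rib at (409,206) and power button at (367,211). The tray is at (216,215). Candidates for the big cell:
- black in the lower lane (216,231), the larger
- black in the upper lane (214,198), the smaller
- purple (140,178), a decoy
- purple (210,289), a decoy

I choose (216,231) and will check it in one close crop.

Run:
```python
from h import *
c=load('top0.png')['pixels'];s=load('scene0.png')['pixels']
rs=lambda a,w,h:cv2.resize(a,(w,h),interpolation=cv2.INTER_CUBIC)
a=rs(c[170:260,180:280],400,300)   # scale 4 (y 3.33)
a=rs(c[170:245,180:280],400,300); b=rs(s[205:280,290:390],400,300)
d=rs(c[165:253,330:486],400,226); e=rs(s[145:233,90:246],400,226)
o=np.vstack([np.hstack([a,b]),np.hstack([d,e])])
cv2.imwrite('pics/crop1.png',o[:,:,::-1])
```

```text
(no output)
```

View pics/crop1.png

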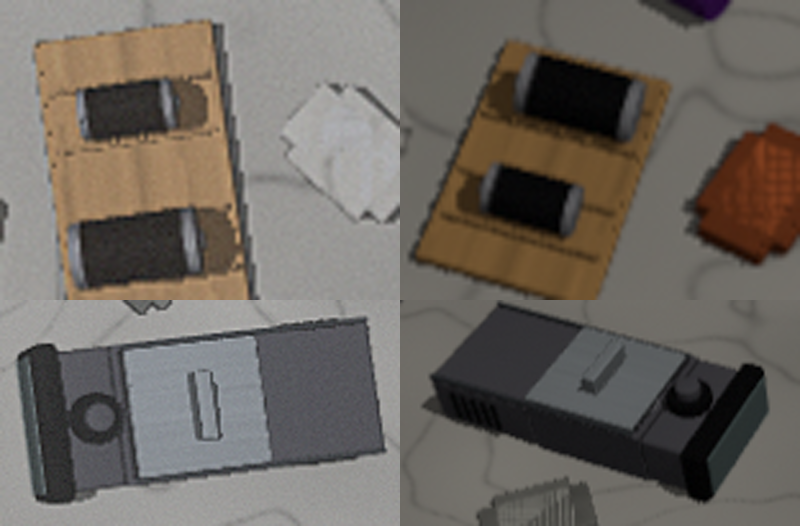

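Crop: the big cell is the one in the lower lane, about (216,231) in top, with a black wrap; its button end is not yet clear. The cover is shut and the slate lies on the lamp's +x side, so lamp axes run close to world axes. Next I triangulate.

Run:
```python
from h import *
np.set_printoptions(precision=4,suppress=True)
t=load('top0.png');s=load('scene0.png')
k=2.564
T=lambda L:[(330+x/k,165+(y-300)/k) for x,y in L]
S=lambda L:[(90+(x-400)/k,145+(y-300)/k) for x,y in L]
# TL(+x+y) TR(+x-y) BR BL cover corners ; rib top corners not; power centre
tt=T([(122,350),(257,337),(271,462),(138,480),(97,417)]); ss=S([(630,430),(526,392),(585,326),(690,355),(689,383)])
P=tri(t,tt,s,ss); print(P)
Q=onz(t,tt[:4],.055);print('plane',Q,Q.mean(0)); Q=onz(s,ss[:4],.055);print('planeS',Q,Q.mean(0))
print('pow',onz(t,tt[4:],.072),onz(s,ss[4:],.072))
# tray / cell masks
for n,c,box in(('top',t,(170,265,180,255)),('scene',s,(205,290,285,365))):
    y0,y1,x0,x1=box; im=c['pixels'][y0:y1,x0:x1].astype(int)
    hsv=cv2.cvtColor(c['pixels'][y0:y1,x0:x1],cv2.COLOR_RGB2HSV)
    wood=((hsv[...,0]>8)&(hsv[...,0]<28)&(hsv[...,1]>90)).astype(np.uint8)
    cs=max(cv2.findContours(wood,0,2)[0],key=cv2.contourArea)
    ap=cv2.approxPolyDP(cs,5,True).reshape(-1,2)+[x0,y0]; print(n,'tray',ap.tolist())
    r=cv2.minAreaRect(cs); pts=onz(c,cv2.boxPoints(r)+[x0,y0],.008);print(pts, pts.mean(0))
    fill=np.zeros_like(wood);cv2.drawContours(fill,[cs],-1,1,-1)
    cell=((fill>0)&(hsv[...,1]<80)).astype(np.uint8)
    for q in cv2.findContours(cell,0,2)[0]:
        if cv2.contourArea(q)>60:
            r=cv2.minAreaRect(q);b=cv2.boxPoints(r)+[x0,y0];pz=onz(c,[b.mean(0)],.0245); print(' cell',b.round(1).tolist(),'z.0245',onz(c,b,.0245)[:,:2].tolist(),pz)
```

```text
[[ 0.5492 -0.0955  0.0498  0.0007]
 [ 0.5588 -0.1961  0.056   0.0016]
 [ 0.4653 -0.2078  0.0517  0.0005]
 [ 0.4514 -0.1056  0.0497  0.0016]
 [ 0.4976 -0.0697  0.0709  0.0003]]
plane [[ 0.5484 -0.0936  0.055 ]
 [ 0.5593 -0.1974  0.055 ]
 [ 0.4654 -0.2064  0.055 ]
 [ 0.4518 -0.1046  0.055 ]] [ 0.5062 -0.1505  0.055 ]
planeS [[ 0.553  -0.092   0.055 ]
 [ 0.558  -0.196   0.055 ]
 [ 0.468  -0.2045  0.055 ]
 [ 0.4557 -0.1007  0.055 ]] [ 0.5087 -0.1483  0.055 ]
pow [[ 0.4974 -0.0693  0.072 ]] [[ 0.4985 -0.0691  0.072 ]]
top tray [[231, 175], [189, 181], [199, 254], [242, 247]]
[[0.5581 0.2742 0.008 ]
 [0.5713 0.1863 0.008 ]
 [0.4252 0.1646 0.008 ]
 [0.4127 0.2518 0.008 ]] [0.4918 0.2192 0.008 ]
 cell [[195.4, 225.5], [232.6, 220.2], [235.1, 237.6], [197.8, 242.9]] z.0245 [[0.4691619830480572, 0.25521702711080757], [0.47983057147993435, 0.1833431566486614], [0.4461863308713811, 0.1782462682666018], [0.4356481913479682, 0.24999644696043888]] [[0.4577 0.2167 0.0245]]
 cell [[197.7, 192.0], [223.3, 188.4], [225.2, 201.7], [199.6, 205.3]] z.0245 [[0.5342803649160417, 0.2515890163328443], [0.5417
[... 178 characters left out ...]
69], [337, 282], [357, 226]]
[[0.5771 0.1882 0.008 ]
 [0.4191 0.155  0.008 ]
 [0.4154 0.2541 0.008 ]
 [0.5693 0.2769 0.008 ]] [0.4952 0.2185 0.008 ]
 cell [[308.1, 256.7], [311.5, 244.6], [336.0, 251.6], [332.5, 263.7]] z.0245 [[0.5475961360023919, 0.20522736146233742], [0.5176368017186422, 0.19780470304087586], [0.5107218765226629, 0.2473355678478094], [0.5404221119596627, 0.25364900522886413]] [[0.5292 0.2262 0.0245]]
 cell [[316.7, 231.9], [320.5, 217.3], [351.7, 225.4], [347.9, 240.0]] z.0245 [[0.48358703358171196, 0.19242320620319026], [0.4445463294088494, 0.18202667130785832], [0.43460413055273217, 0.2475661469371394], [0.4732588432000676, 0.25612896262011897]] [[0.4592 0.2199 0.0245]]
```

Both views agree to about 2–3 mm:
- **Lamp:** bay at about (0.507, -0.149), yaw about 7°. The cover's top face measures 0.050–0.056 and the power button's top 0.071, against 0.055 and 0.072 in the text.
- **Tray:** at about (0.493, 0.219), yaw about 8.6°.
- **Big cell:** at about (0.457, 0.22).

Now I go over the tray for a close look.

Request:
move_arm:
  plan: [0.7,-0.75,0,0,0,0.1,1.4,-1.5,0,0,0,0.2,2.1,-2.25,0,0,0,0.3,2.8,-3.0,0,0,0,0.4,3.5,-3.75,0,0,0,0.5,4.2,-4.5,0,0,0,0.5,4.9,-5.3,0,0,0,0.5,5.2,-6.0,0,0,0,0.5,5.2,-6.0,0,0,0,0.5]

```text
time_s: 1.27
eef_pos: [0.4719, 0.2327, 0.2309]
eef_rot: [-0.0, -0.06, 0.998, -0.0]
wrist_force: [0.0, 1.7, -0.4]
opening: 0.998
grasp_force: 0.0
```

Run:
```python
from h import *
np.set_printoptions(precision=4,suppress=True)
c=snap('wrist','w1.png');o=ctrl.get_obs();print(o['time_s'],o['eef_pos'],o['eef_rot'],o['wrist_force'])
print(c['origin'],c['attitude'],proj(c,[[.457,.22,.0245],[.493,.219,.008]]))
```

```text
1.325 [0.4712 0.234  0.231 ] [-0.0004 -0.0607  0.9982  0.0001] [-0.4084  0.8101  0.0187]
[0.3963 0.2243 0.3742] [0.0993 0.6561 0.7398 0.1112] [[270.5423 172.4987]
 [267.123  197.5464]]
```

View pics/w1.png

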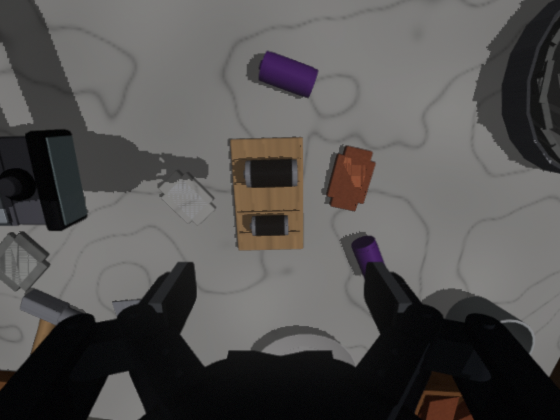

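Wrist view: tray at (267,195), big cell at (271,172), small cell at (269,225). I enlarge the big cell to find the button end, and measure it by mask.

Run:
```python
from h import *
np.set_printoptions(precision=4,suppress=True)
c=load('w1.png');p=c['pixels']
a=cv2.resize(p[145:250,225:315],(510,595),interpolation=cv2.INTER_CUBIC)
a=np.clip(a.astype(float)*1.5,0,255).astype(np.uint8)
cv2.imwrite('pics/w1c.png',a[:,:,::-1])
x0,y0=225,130;im=p[y0:260,x0:315];hsv=cv2.cvtColor(im,cv2.COLOR_RGB2HSV)
blk=(hsv[...,2]<45).astype(np.uint8)
for q in cv2.findContours(blk,0,2)[0]:
    if cv2.contourArea(q)>60: r=cv2.minAreaRect(q);b=cv2.boxPoints(r)+[x0,y0];print('blk',b.round(1).tolist())
wood=((hsv[...,0]>8)&(hsv[...,0]<28)&(hsv[...,1]>90)).astype(np.uint8)
cs=max(cv2.findContours(wood,0,2)[0],key=cv2.contourArea);b=cv2.boxPoints(cv2.minAreaRect(cs))+[x0,y0]
print(b, onz(c,b,.008),onz(c,b,.008).mean(0))
```

```text
blk [[255.0, 215.0], [284.0, 215.0], [284.0, 234.0], [255.0, 234.0]]
blk [[250.0, 159.0], [291.0, 159.0], [291.0, 186.0], [250.0, 186.0]]
[[231. 138.]
 [302. 138.]
 [302. 249.]
 [231. 249.]] [[0.4231 0.1668 0.008 ]
 [0.4128 0.2534 0.008 ]
 [0.5599 0.2744 0.008 ]
 [0.5717 0.1774 0.008 ]] [0.4919 0.218  0.008 ]
```

View pics/w1c.png

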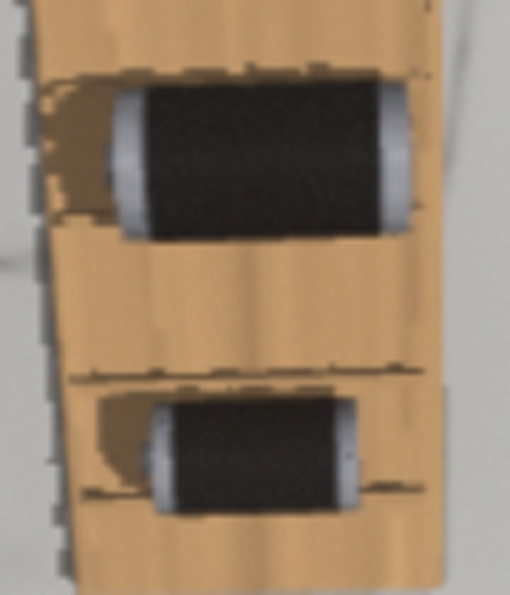

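Crop: the big cell has a faint nub at its left end (108,160), which is world -y, and a flat right end. I will confirm once it is lifted. Next, over to the lamp.

Request:
move_arm:
  plan: [0.1,-1.0,0,0,0,0,0.2,-2.0,0,0,0,0,0.3,-3.0,0,0,0,0,0.4,-4.0,0,0,0,0,0.5,-5.0,0,0,0,0,0.6,-6.0,0,0,0,0,0.7,-7.0,0,0,0,0,0.7,-7.6,-0.6,0,0,0,0.7,-7.6,-1.2,0,0,0,0.7,-7.6,-1.2,0,0,0]
  grip: 40

```text
time_s: 2.58
eef_pos: [0.5044, -0.1432, 0.1688]
eef_rot: [-0.002, -0.062, 0.998, 0.002]
wrist_force: [-0.3, -0.8, 1.3]
opening: 0.466
grasp_force: 0.0
```

Run:
```python
from h import *
np.set_printoptions(precision=4,suppress=True)
w=load('w1.png'); print('cell',onz(w,[(245.3,173),(297.3,173),(271.3,172.7)],.0245),onz(w,[(245.3,173),(297.3,173)],.041))
c=snap('wrist','w2.png');o=ctrl.get_obs();print(o['time_s'],o['eef_pos'],o['eef_rot'],o['wrist_force'])
print(c['origin'],c['attitude'],proj(c,[[.507,-.149,.073]]))
```

```text
cell [[0.4612 0.1897 0.0245]
 [0.4537 0.2523 0.0245]
 [0.4571 0.2209 0.0245]] [[0.4582 0.1913 0.041 ]
 [0.451  0.2509 0.041 ]]
2.625 [ 0.5056 -0.1436  0.1706] [-0.001  -0.0627  0.998   0.0008] [0.3393 0.2486 0.1533]
[ 0.4294 -0.1525  0.3124] [0.0962 0.6548 0.7413 0.1114] [[271.7393 215.5748]]
```

View pics/w2.png

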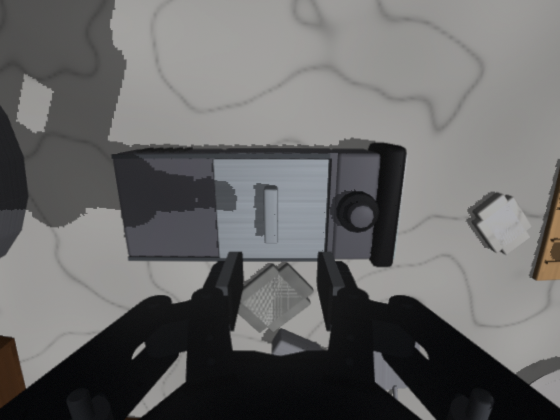

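The rib's top is at (271,214), the power button at (362,214) and the cover corners at about (213,160), (329,159), (326,259) and (216,259). The prediction for the rib was (272,216), so they agree.

Run:
```python
from h import *
np.set_printoptions(precision=4,suppress=True)
c=load('w2.png');p=c['pixels'];g=cv2.cvtColor(p,cv2.COLOR_RGB2GRAY)
hsv=cv2.cvtColor(p,cv2.COLOR_RGB2HSV)
print(g[214,255:290]); print(g[175:255,271]); print(g[214,318:340])
q=[(213.5,160),(329.5,159.5),(327,259),(215.5,259)];P=onz(c,q,.055);print(P,P.mean(0))
print('rib',onz(c,[(271.5,185.5),(271.5,243),(271.5,214.5)],.073),'pow',onz(c,[(362,215)],.072))
t=load('top0.png'); # two-view height of rib/power
print('tri',tri(c,[(271.5,214.5),(362,215)],t,[(330+204/2.564,165+105/2.564),(330+97/2.564,165+117/2.564)]))
L=[(118,157),(380,153)];M=[(130,257),(370,259)]
print(onz(c,L,.05),onz(c,M,.05))
```

```text
[105  82  80  80  80  80  80  79  74  88 113 130 136 137 139 141 142 143
 141 120 136 138 120 138 148 149 149 149 149 149 148 149 150 150 150]
[145 144 147 147 146 146 147 150 150 141  80  57  56  61  89 125 142 144
 144 144 144 144 143 144 143 144 143 143 143 142 142 142 142 142 142 142
 142 142 142 142 140 141 140 140 140 140 140 140 140 140 140 140 140 140
 140 140 141 141 141 141 140 140 139 140 141 140 139 136 131 143 144 144
 143 145 145 144 143 145 144 142]
[149 149 149 148 149 149 150 145  84  40  40  72  62  54  49  46  42  40
  32  23  21  24]
[[ 0.468  -0.2057  0.055 ]
 [ 0.455  -0.1043  0.055 ]
 [ 0.5505 -0.09    0.055 ]
 [ 0.5639 -0.1982  0.055 ]] [ 0.5094 -0.1495  0.055 ]
rib [[ 0.4807 -0.1523  0.073 ]
 [ 0.5325 -0.1462  0.073 ]
 [ 0.5061 -0.1493  0.073 ]] pow [[ 0.4971 -0.0709  0.072 ]]
tri [[ 0.5068 -0.1493  0.0707  0.0001]
 [ 0.4977 -0.07    0.0695  0.0003]]
[[ 0.4763 -0.2935  0.05  ]
 [ 0.444  -0.0592  0.05  ]] [[ 0.5755 -0.285   0.05  ]
 [ 0.5478 -0.0458  0.05  ]]
```

The rib measures (0.508, -0.151, 0.071), so the cover seems a few mm open already. I descend and grip the rib.

Request:
move_arm:
  plan: [0.05,-0.15,-0.8,0,0,0,0.05,-0.15,-1.6,0,0,0,0.05,-0.15,-2.2,0,0,0,0.05,-0.15,-2.2,0,0,0]

```text
time_s: 3.12
eef_pos: [0.508, -0.1511, 0.0607]
eef_rot: [-0.001, -0.063, 0.998, 0.001]
wrist_force: [-0.6, -0.3, 0.1]
opening: 0.469
grasp_force: 0.0
```

Request:
move_arm:
  plan: [0,0,0,0,0,0,0,0,0,0,0,0,0,0,0,0,0,0,0,0,0,0,0,0]
  grip: 0

```text
time_s: 3.62
eef_pos: [0.5103, -0.1531, 0.0638]
eef_rot: [0.002, -0.062, 0.998, -0.001]
wrist_force: [-1.1, 2.7, 6.5]
opening: 0.118
grasp_force: 60.0
```

Request:
move_arm:
  plan: [0.04,-0.3,0.04,0,0,0,0.09,-0.7,0.04,0,0,0,0.14,-1.1,0.04,0,0,0,0.19,-1.5,0.04,0,0,0,0.22,-1.75,0.04,0,0,0,0.23,-1.85,0.04,0,0,0,0.24,-1.9,0.04,0,0,0,0.24,-1.95,0.04,0,0,0]

```text
time_s: 4.62
eef_pos: [0.5213, -0.2437, 0.0638]
eef_rot: [0.001, -0.062, 0.998, 0.005]
wrist_force: [4.4, 29.0, 8.7]
opening: 0.119
grasp_force: 61.9
```

A 29 N reaction after 91 mm of travel means the cover is at its open stop. I release and lift to look into the bay.

Request:
move_arm:
  plan: [0,0.08,0,0,0,0,0,0.08,0,0,0,0,0,0.08,0,0,0,0,0,0.08,0.6,0,0,0,-0.05,0.6,1.6,0,0,0,-0.1,1.3,2.2,0,0,0,-0.2,1.8,2.2,0,0,0,-0.2,1.8,2.2,0,0,0]
  grip: 40

```text
time_s: 5.62
eef_pos: [0.5098, -0.1587, 0.1727]
eef_rot: [-0.0, -0.063, 0.998, 0.0]
wrist_force: [-0.3, 0.1, -0.3]
opening: 0.465
grasp_force: 0.0
```

Run:
```python
from h import *
np.set_printoptions(precision=4,suppress=True)
c=snap('wrist','w3.png');o=ctrl.get_obs();print(o['time_s'],o['eef_pos'],o['eef_rot'],o['wrist_force'])
a=cv2.resize(c['pixels'][130:280,90:410],(800,375),interpolation=cv2.INTER_CUBIC)
cv2.imwrite('pics/w3c.png',np.clip(a*1.3,0,255).astype(np.uint8)[:,:,::-1])
ax=np.array([.507,-.144,0]);y=np.array([-.125,.992,0]);x=np.array([.992,.125,0])
pts=dict(rib=ax-.1*y+[0,0,.073],contact_top=ax-.0335*y+[0,0,.036],disc_top=ax+.0265*y+[0,0,.0385],power=ax+.073*y+[0,0,.072],c1=ax+.048*x+.048*y+[0,0,.05],c2=ax-.048*x-.048*y+[0,0,.05])
for k,v in pts.items(): u=proj(c,[v])[0];print(k,u.round(1),((u-[90,130])*2.5).round(1))
```

```text
5.675 [ 0.5098 -0.1596  0.1723] [-0.0006 -0.0626  0.998   0.0001] [-0.0136  0.0537  0.0538]
rib [182.5 210.8] [231.2 202. ]
contact_top [260.6 199.8] [426.5 174.5]
disc_top [321.1 200.5] [577.8 176.2]
power [378.7 210.4] [721.8 201.1]
c1 [342.  249.7] [630.1 299.4]
c2 [242.6 152.6] [381.5  56.4]
```

View pics/w3c.png

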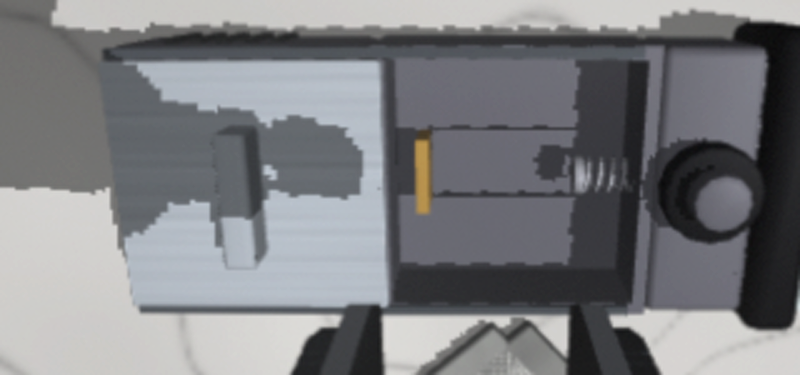

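The bay is open. The brass plate is at about (424,175), the spring disc at about (573,175) and the power button at (723,203) in the crop, all within 1–2 mm of prediction. I check these and the cover's stop with numbers.

Run:
```python
from h import *
np.set_printoptions(precision=1,suppress=True)
c=load('w3.png');ax=np.array([.507,-.144,0]);y=np.array([-.125,.992,0]);x=np.array([.992,.125,0])
f=lambda u,v,z:(lambda P:np.array([(P-ax)@x,(P-ax)@y])*1e3)(onz(c,[(90+u/2.5,130+v/2.5)],z)[0])
for n,a in dict(coverR=(384,180,.055),coverTL=(107,57,.055),coverBR=(387,304,.055),coverTR=(380,57,.055),brass_faceT=(430,140,.036),brass_faceB=(432,195,.036),brassBackT=(416,140,.036),disc=(575,175,.0385),power=(723,203,.072),bayRtop=(647,180,.05),bayRbot=(628,180,.05),caseTop=(400,45,.05),caseBot=(450,312,.05),headtop=(745,40,.056),headbot=(745,310,.056)).items():print(n,f(*a))
g=cv2.cvtColor(c['pixels'],cv2.COLOR_RGB2GRAY);print(g[196,170:205],g[225,170:205]);print(g[196,235:350])
```

```text
coverR [ -3.  -48.1]
coverTL [ -48.9 -146.3]
coverBR [ 47.6 -48.8]
coverTR [-48.3 -47.9]
brass_faceT [-14.  -31.9]
brass_faceB [  8.5 -31.4]
brassBackT [-14.  -37.4]
disc [-0.5 25.4]
power [ 0.7 73.5]
bayRtop [-1.6 51.3]
bayRbot [-1.6 44. ]
caseTop [-52.  -41.2]
caseBot [ 53.5 -24.2]
headtop [-54.6  81.2]
headbot [50.  92.6]
[ 78  79  79  79  77  68  72  77  77  78  79  78  78  78  79  79  79  73
  62  49  46  46  46  55  74 108 134 135 115  84  79  79  79  79  79] [146 146 146 147 146 138  90  82  88 112 136 138 140 140 142 142 141 143
 144 144 137 114  86  81  80  84 113 144 148 148 148 148 148 148 148]
[125 140 142 142 142 142 142 138 102  75  58  50  48  48  47  49  48  49
  49  48  57  99 114 116 116 114  91  77  81  82  83  83  82  83  83  83
  83  83  83  83  83  83  82  83  82  83  83  83  83  83  83  83  82  83
  82  83  83  83  83  83  82  83  83  83  83  83  83  83  83  81  60  46
  45  46  45  44  45  45  45  49  73  81  61  44  50  95 109 110  95  69
  99  74  50  46  62 103  67  46  44  57  65  51  45  48  60  53  33  26
  24  25  26  44  81  84  53]
```

The measured residuals put the bay at about (0.5075, -0.1433), yaw 7.2°. The cover's edge is then at -49 mm, so it is fully open. Next I go above the big cell and turn the tool by -89°.

Request:
move_arm:
  plan: [-0.1,0.75,0,0,0,-0.155,-0.2,1.5,0,0,0,-0.31,-0.3,2.3,0,0,0,-0.465,-0.4,3.1,0,0,0,-0.62,-0.55,3.9,0,0,0,-0.775,-0.7,4.7,0,0,0,-0.93,-0.8,5.5,0,0,0,-1.085,-0.9,6.3,0,0,0,-1.24,-1.0,7.0,-0.2,0,0,-1.395,-1.05,7.55,-0.4,0,0,-1.55]
  grip: 60

```text
time_s: 6.92
eef_pos: [0.4579, 0.2178, 0.1518]
eef_rot: [-0.0, 0.656, 0.755, -0.001]
wrist_force: [0.1, 0.5, 0.3]
opening: 0.704
grasp_force: 0.0
```

Request:
move_arm:
  plan: [0,0,0,0.085,0.012,0,0,0,0,0.173,0.025,0,0,0,0,0.173,0.025,0]

```text
time_s: 7.3
eef_pos: [0.4583, 0.2155, 0.1519]
eef_rot: [-0.066, 0.653, 0.752, 0.056]
wrist_force: [-1.1, -0.2, -0.3]
opening: 0.704
grasp_force: 0.0
```

Run:
```python
from h import *
np.set_printoptions(precision=4,suppress=True)
c=snap('wrist','w4.png');o=ctrl.get_obs();print(o['time_s'],o['eef_pos'],o['eef_rot'],o['q'])
u=proj(c,[[.457,.221,.0245]])[0];print(u)
a=c['pixels'];x0=int(max(0,min(400,u[0]-80)));y0=int(max(0,min(300,u[1]-60)))
cv2.imwrite('pics/w4c.png',np.clip(cv2.resize(a[y0:y0+120,x0:x0+160],(800,600),interpolation=cv2.INTER_CUBIC)*1.4,0,255).astype(np.uint8)[:,:,::-1]);print(x0,y0)
M=R.from_quat(o['eef_rot'],scalar_first=True).as_matrix();print(M)
```

```text
7.35 [0.4582 0.2159 0.1522] [-0.0659  0.6527  0.7526  0.056 ] [ 0.0926  0.0951  1.8853  0.1872  1.1779 -0.1226]
[280.4173 219.4102]
200 159
[[-0.1392  0.9899 -0.0261]
 [ 0.9752  0.1416  0.1702]
 [ 0.1722 -0.0018 -0.9851]]
```

View pics/w4c.png

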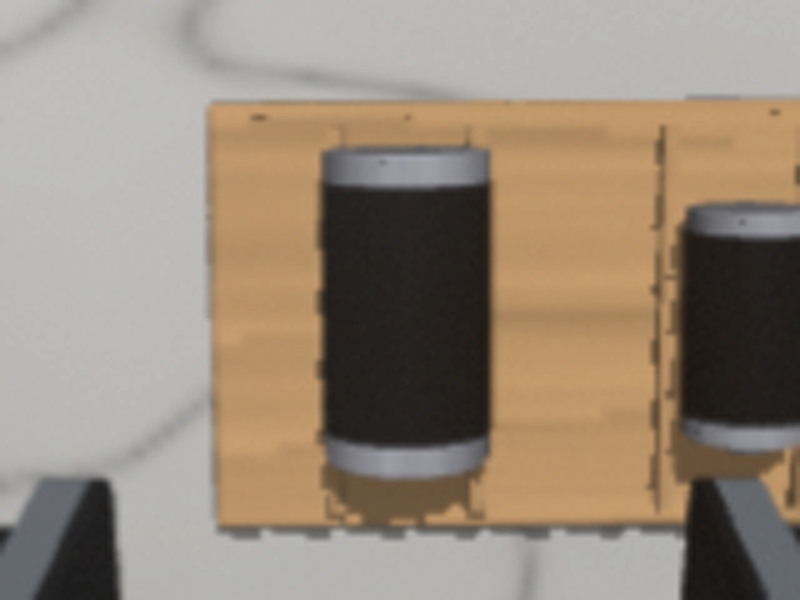

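The view shows the big cell at crop (407,312), with its shaded end at -y below and its ends as rims; the small cell is on the right. I refine the cell's centre from this second wrist view.

Run:
```python
from h import *
np.set_printoptions(precision=4,suppress=True)
c=load('w4.png');w=load('w1.png');print(c['origin'])
f=lambda u,v:(200+u/5,159+v/5)
print(onz(c,[f(407,150),f(407,475)],.041)); print('sides',onz(c,[f(323,312),f(490,312)],.0245))
# same rim tops (both ends) in two wrist places
g=lambda u,v:(225+u/5.667,145+v/5.667)
print(tri(c,[f(407,150),f(407,475)],w,[g(410,160),g(115,165)]))
```

```text
[0.4508 0.2653 0.306 ]
[[0.4536 0.2515 0.041 ]
 [0.4622 0.1912 0.041 ]]
sides [[0.4419 0.2169 0.0245]
 [0.4744 0.2215 0.0245]]
[[0.4533 0.2514 0.0311 0.0012]
 [0.4616 0.19   0.0342 0.0022]]
```

The cell's body centre is (0.458, 0.221), its length 60.9 mm (61 expected) and its yaw 8.1°. I descend and grip.

Request:
move_arm:
  plan: [0,0.06,-1.0,0,0,0,0,0.06,-2.0,0,0,0,0,0.06,-2.5,0,0,0,0,0.06,-2.75,0,0,0,0,0.06,-2.75,0,0,0]

```text
time_s: 7.98
eef_pos: [0.4577, 0.2204, 0.0153]
eef_rot: [-0.066, 0.651, 0.754, 0.056]
wrist_force: [0.0, 0.1, -0.1]
opening: 0.703
grasp_force: 0.0
```

Request:
move_arm:
  plan: [0,0,0,0,0,0,0,0,0,0,0,0,0,0,0,0,0,0,0,0,0,0,0,0]
  grip: 20

```text
time_s: 8.48
eef_pos: [0.4594, 0.2205, 0.0173]
eef_rot: [-0.065, 0.651, 0.754, 0.058]
wrist_force: [-0.6, -0.8, 6.6]
opening: 0.358
grasp_force: 59.3
```

Request:
move_arm:
  plan: [0,0,0.3,0,0,0,0,0,1.2,0,0,0,0,0,2.2,0,0,0,0,0,2.2,0,0,0]

```text
time_s: 8.98
eef_pos: [0.4614, 0.2208, 0.131]
eef_rot: [-0.063, 0.651, 0.754, 0.061]
wrist_force: [0.1, 0.0, -0.5]
opening: 0.365
grasp_force: 59.8
```

```bash
cat >> h.py <<'E'
BAY=np.array([.5075,-.1433,.0305]);YAW=np.radians(7.2)
def target(yc,zc,th,tc=(0,-1,-7.2),rel=None):
    """TCP pose for cell centre (yc,zc mm in bay) tilted th deg; prints shift (50mm units) and turn from present pose"""
    o=ctrl.get_obs();M=R.from_quat(o['eef_rot'],scalar_first=True)
    Rc=R.from_euler('z',YAW)*R.from_euler('x',-np.radians(th))
    Rt=Rc*R.from_euler('x',np.radians(10))*R.from_matrix(np.array([[0,1,0],[1,0,0],[0,0,-1.]]))
    P=BAY+R.from_euler('z',YAW).apply(np.array([0,yc,zc])/1e3)+Rc.apply(np.array(tc)/1e3)
    print('target',yc,zc,th,P.round(4),'shift',((P-o['eef_pos'])/.05).round(3),'turn',(Rt*M.inv()).as_rotvec().round(3))
E
python3 - <<'E'
from h import *
np.set_printoptions(precision=4,suppress=True)
c=snap('wrist','w5.png');s=snap('scene','s5.png');o=ctrl.get_obs();print(o['time_s'],o['eef_pos'],o['eef_rot'],o['wrist_force'],o['opening'],o['grasp_force'])
M=R.from_quat(o['eef_rot'],scalar_first=True)
C=o['eef_pos']+R.from_euler('z',np.radians(8.1)).apply(np.array([0,1,7.2])/1e3)
u=proj(c,[C])[0];v=proj(s,[C])[0];print(u,v)
def cr(a,u,r):
    x,y=int(u[0]),int(u[1]);y0=max(0,y-r);x0=max(0,x-r);print(x0,y0);return cv2.resize(a[y0:y0+2*r,x0:x0+2*r],(400,400),interpolation=cv2.INTER_CUBIC)
im=np.hstack([cr(c['pixels'],u,80),cr(s['pixels'],v,35)]);cv2.imwrite('pics/g5.png',np.clip(im*1.5,0,255).astype(np.uint8)[:,:,::-1])
target(-5,60,25)
E
```

```text
9.075 [0.4582 0.2204 0.1266] [-0.0653  0.6514  0.7537  0.0577] [-0.134  -0.0214 -2.3213] 0.3616118306199933 59.778773188591
[275.2075 265.8475] [339.0092 190.4864]
195 185
304 155
target -5 60 25 [ 0.5086 -0.1522  0.0844] shift [ 1.009 -7.451 -0.845] turn [-0.433 -0.057 -0.02 ]
```

View pics/g5.png

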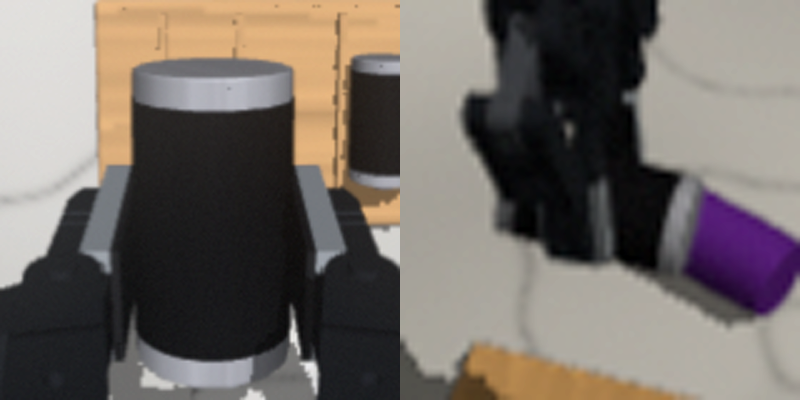

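The held cell shows its +y end face at crop (213,67) as a plain flat disc with no button, so the button is at -y as needed. I work out the cell's pose in the hand from this picture.

Run:
```python
from h import *
np.set_printoptions(precision=4,suppress=True)
c=snap('wrist','w5b.png');o=ctrl.get_obs()
M=R.from_quat(o['eef_rot'],scalar_first=True)
C0=o['eef_pos'];Rz=R.from_euler('z',np.radians(8.1))
a=c['pixels'][185:345,195:355]
g=cv2.cvtColor(a,cv2.COLOR_RGB2GRAY)
print('col85',g[15:60,85]); print('col85b',g[130:160,85]); print('row60',g[60,40:130])
for tc in [(0,-1,-7.2)]:
    C=C0-Rz.apply(np.array(tc)/1e3)
    P=[[0,30.5,-16.5],[0,30.5,16.5],[0,30.5,0],[0,-30.5,16.5],[-16.5,30.5,0],[16.5,30.5,0],[0,0,16.5]]
    print(proj(c,[C+Rz.apply(np.array(p)/1e3) for p in P])-[195,185])
print(C0,c['origin'],M.inv().apply(c['origin']-C0))
```

```text
col85 [124 123 122 123 123 124 124 121  88  72  71  73  73  74  75  80 114 129
 122 121 121 120 120 121 120 120 121 120 115  72  33  26  26  26  26  25
  25  26  24  25  24  24  25  24  26]
col85b [ 17  15  17  17  17  17  16  17  16  18  17  17  16  22  54 110 115 115
 115 115 114 114 114 112  99  68  55  65  73  77]
row60 [143 138 111 102 116 122 122 123 122 123 123 119  88  46  26  22  24  23
  24  24  24  23  22  24  24  24  25  23  23  23  23  23  23  23  23  24
  24  23  25  22  24  23  23  24  25  23  23  22  22  22  22  23  21  24
  21  22  22  23  21  21  23  22  21  21  22  20  21  19  21  21  21  21
  19  21  19  19  25  67 114 126 127 126 126 127 127 127 127 127 127 127]
[[ 84.7744  21.6914]
 [ 84.8979  29.8517]
 [ 84.8294  25.3244]
 [ 84.4982 153.4905]
 [ 52.713   25.2315]
 [116.9315  25.4174]
 [ 84.6913  93.8555]]
[0.4573 0.2203 0.1255] [0.4499 0.27   0.2808] [ 0.0765 -0.0002 -0.1443]
```

The cell sits in the hand as expected, to within 0.7 mm. I carry it over the bay, tilting flat end low.

Request:
move_arm:
  plan: [0.1,-0.9,0,0,0,0,0.2,-1.8,0,-0.05,-0.01,0,0.35,-2.7,0,-0.12,-0.02,0,0.5,-3.6,0,-0.2,-0.03,0,0.65,-4.5,0,-0.28,-0.04,-0.01,0.8,-5.4,0,-0.36,-0.05,-0.02,0.9,-6.3,0,-0.43,-0.057,-0.02,1.0,-7.1,-0.2,-0.43,-0.057,-0.02,1.03,-7.45,-0.8,-0.43,-0.057,-0.02,1.03,-7.45,-0.8,-0.43,-0.057,-0.02]

```text
time_s: 10.38
eef_pos: [0.5061, -0.152, 0.0818]
eef_rot: [0.092, 0.657, 0.743, -0.087]
wrist_force: [-0.8, 0.2, -1.4]
opening: 0.358
grasp_force: 59.7
```

```bash
cat >> h.py <<'E'
TC=(0,-0.4,-7.2)
E
python3 - <<'E'
from h import *
np.set_printoptions(precision=4,suppress=True)
c=snap('wrist','w6.png');o=ctrl.get_obs();print(o['time_s'],o['eef_pos'],o['eef_rot'],o['wrist_force'],o['opening'])
target(-5,60,25,TC);target(-5,21,25,TC)
# check bay position again from this new wrist place
ax=BAY*[1,1,0];L=R.from_euler('z',YAW)
for n,p in dict(power=(0,73,72),bayL=(48,48,50),disc=(0,24.5,38.5),brassL=(-15,-33.5,36),brassR=(15,-33.5,36),case=(53,0,50),case2=(-53,0,50)).items():print(n,proj(c,[ax+L.apply(np.array(p)/1e3)])[0].round(1))
E
```

```text
10.425 [ 0.5073 -0.1516  0.0833] [ 0.0936  0.6566  0.7434 -0.0868] [-0.0256  0.9487 -0.4124] 0.3622162966696263
target -5 60 25 [ 0.5086 -0.1516  0.0841] shift [ 0.026 -0.001  0.017] turn [-0.005 -0.007  0.003]
target -5 21 25 [ 0.5086 -0.1516  0.0451] shift [ 0.026 -0.001 -0.763] turn [-0.005 -0.007  0.003]
power [286.8 108. ]
bayL [374.6 146.6]
disc [285.5 176.8]
brassL [264.4 247.9]
brassR [305.6 247.9]
case [369.9 220.4]
case2 [201.2 220.2]
```

Request:
move_arm:
  plan: [0.03,0,-0.3,0,0,0,0.03,0,-0.6,0,0,0,0.03,0,-0.8,0,0,0,0.03,0,-0.8,0,0,0]

```text
time_s: 10.92
eef_pos: [0.5102, -0.1515, 0.0446]
eef_rot: [0.095, 0.656, 0.744, -0.086]
wrist_force: [0.1, -0.1, -2.2]
opening: 0.363
grasp_force: 59.7
```

Request:
move_arm:
  plan: [-0.01,0.06,-0.04,0,0,0,-0.02,0.12,-0.08,0,0,0,-0.025,0.18,-0.11,0,0,0,-0.03,0.21,-0.14,0,0,0,-0.03,0.22,-0.15,0,0,0,-0.03,0.22,-0.15,0,0,0]

```text
time_s: 11.68
eef_pos: [0.5112, -0.1423, 0.04]
eef_rot: [0.099, 0.656, 0.743, -0.086]
wrist_force: [0.3, -6.2, 5.5]
opening: 0.362
grasp_force: 60.1
```

Run:
```python
from h import *
np.set_printoptions(precision=4,suppress=True)
c=snap('wrist','w7.png');o=ctrl.get_obs();print(o['time_s'],o['eef_pos'],o['eef_rot'],o['wrist_force'],o['torque'],o['opening'])
target(5,13,25,TC);target(5.5,0,0,TC)
c5=load('w5b.png')
for k in (c5,c):
    g=cv2.cvtColor(k['pixels'][185:345,195:355],cv2.COLOR_RGB2GRAY);print(g[18:52,85],g[140:160,85])
```

```text
11.725 [ 0.5112 -0.1423  0.04  ] [ 0.0985  0.656   0.7434 -0.0856] [-0.2179 -7.0228  6.2448] [-0.9976  0.029  -0.0112] 0.3595629126228937
target 5 13 25 [ 0.5073 -0.1417  0.0371] shift [-0.078  0.012 -0.056] turn [-0.     0.002  0.001]
target 5.5 0 0 [ 0.5069 -0.1382  0.0233] shift [-0.087  0.082 -0.333] turn [0.433 0.056 0.001]
[123 123 124 124 121  88  72  71  73  73  74  75  80 114 129 122 121 121
 120 120 121 120 120 121 120 115  72  33  26  26  26  26  25  25] [ 17  17  16  22  54 110 115 115 115 115 114 114 114 112  99  68  55  65
  73  77]
[160 178 166 133 160 190 186 183 179 167  98  84  85 115 203 215 216 217
 216 217 217 216 216 217 217 216 204  88  52  52  52  52  51  51] [ 19  22  23  21  43 103 108 107 107 107 107 107 106 105 100  90  91  95
 102 116]
```

No slip, and the spring is compressed at about 7 N. I correct x by -2 mm and begin lowering the button end.

Request:
move_arm:
  plan: [-0.03,0.02,-0.05,0,0,0,-0.05,0.03,-0.06,0.07,0.009,0,-0.05,0.05,-0.16,0.16,0.021,0,-0.05,0.06,-0.21,0.25,0.032,0,-0.05,0.06,-0.21,0.25,0.032,0]

```text
time_s: 12.35
eef_pos: [0.5088, -0.141, 0.0288]
eef_rot: [0.004, 0.663, 0.749, -0.002]
wrist_force: [1.9, -7.1, 1.4]
opening: 0.362
grasp_force: 59.9
```

Run:
```python
from h import *
np.set_printoptions(precision=4,suppress=True)
o=ctrl.get_obs();print(o['time_s'],o['eef_pos'],o['eef_rot'],o['wrist_force'],o['torque'],o['opening'])
target(5.5,5,10.5,TC);target(5.5,0,0,TC)
```

```text
12.35 [ 0.5088 -0.141   0.0288] [ 0.0042  0.6625  0.749  -0.0025] [ 1.9147 -7.1165  1.3928] [-1.0239 -0.2407 -0.0602] 0.3617381312089461
target 5.5 5 10.5 [ 0.507  -0.1395  0.0285] shift [-0.036  0.03  -0.006] turn [0.001 0.002 0.003]
target 5.5 0 0 [ 0.5069 -0.1382  0.0233] shift [-0.039  0.056 -0.11 ] turn [0.182 0.025 0.003]
```

Request:
move_arm:
  plan: [-0.02,0.03,-0.05,0.09,0.012,0,-0.02,0.05,-0.12,0.182,0.025,0.002,-0.02,0.05,-0.14,0.182,0.025,0.002,-0.02,0.05,-0.14,0.182,0.025,0.002]

```text
time_s: 12.85
eef_pos: [0.508, -0.1384, 0.0233]
eef_rot: [-0.065, 0.658, 0.748, 0.057]
wrist_force: [-4.1, -6.7, 16.0]
opening: 0.363
grasp_force: 61.9
```

Run:
```python
from h import *
np.set_printoptions(precision=4,suppress=True)
c=snap('wrist','w8.png');o=ctrl.get_obs();print(o['time_s'],o['eef_pos'],o['eef_rot'],o['wrist_force'],o['torque'],o['opening'])
target(5.5,0,0,TC)
```

```text
12.9 [ 0.508  -0.1384  0.0233] [-0.0645  0.6584  0.7478  0.0566] [-4.3932 -7.8212 15.5641] [-0.9227  0.7182  0.1455] 0.361202724388895
target 5.5 0 0 [ 0.5069 -0.1382  0.0233] shift [-0.022  0.003  0.001] turn [ 0.003  0.    -0.001]
```

The cell is level at seated height (z 0.0233, on target), with 16 N on the floor. I ease the pressure, let it slide back towards the brass, then release.

Request:
move_arm:
  plan: [0.0,-0.03,0.05,0,0,0,0.01,-0.07,0.05,0,0,0,0.01,-0.1,0.05,0,0,0,0.01,-0.1,0.05,0,0,0]

```text
time_s: 13.4
eef_pos: [0.508, -0.1422, 0.0239]
eef_rot: [-0.065, 0.659, 0.748, 0.057]
wrist_force: [2.1, -6.2, 0.0]
opening: 0.361
grasp_force: 59.8
```

Request:
move_arm:
  plan: [0,0,0,0,0,0,0,0,0,0,0,0,0,0,0,0,0,0,0,0,0,0,0,0]
  grip: 46

```text
time_s: 13.9
eef_pos: [0.5064, -0.1403, 0.0232]
eef_rot: [-0.068, 0.658, 0.748, 0.057]
wrist_force: [0.3, 0.8, 0.6]
opening: 0.535
grasp_force: 0.0
```

Request:
move_arm:
  plan: [0,0,0.4,0,0,0,0,0,1.4,0,0,0,0,0,2.4,-0.09,-0.012,0,0,-0.3,2.9,-0.173,-0.022,0,0,-0.3,2.9,-0.173,-0.022,0,0,-0.3,2.9,-0.173,-0.022,0]

```text
time_s: 14.65
eef_pos: [0.5059, -0.1549, 0.1672]
eef_rot: [-0.003, 0.661, 0.75, -0.0]
wrist_force: [0.4, 0.9, -0.3]
opening: 0.541
grasp_force: 0.0
```

Run:
```python
from h import *
np.set_printoptions(precision=4,suppress=True)
c=snap('wrist','w9.png');t=snap('top','t9.png');s=snap('scene','s9.png');o=ctrl.get_obs();print(o['time_s'],o['eef_pos'],o['eef_rot'],o['wrist_force'],o['q'])
def cr(a,x0,y0,w,h,W,H):return cv2.resize(a[y0:y0+h,x0:x0+w],(W,H),interpolation=cv2.INTER_CUBIC)
u=proj(c,[BAY])[0];print(u);v=proj(s,[BAY])[0];print(v)
x0,y0=int(u[0]-80),max(0,min(300,int(u[1]-60)));x1,y1=int(v[0]-35),int(v[1]-35);print(x0,y0,x1,y1)
a=cr(c['pixels'],x0,y0,160,120,800,600)
b=cr(s['pixels'],x1,y1,70,70,200,200);a[400:,600:]=b
cv2.imwrite('pics/w9c.png',np.clip(a*1.3,0,255).astype(np.uint8)[:,:,::-1])
L=R.from_euler('z',YAW)
for n,p in dict(brassface=(0,-33.5,5.5),flattop=(0,30.5,16.5),btntop=(0,-30.5,16.5),nub=(0,-33.5,0),l=(-16.5,0,0),r=(16.5,0,0)).items():print(n,((proj(c,[BAY+L.apply(np.array(p)/1e3)])[0]-[x0,y0])*5).round(0))
```

```text
14.8 [ 0.5056 -0.1552  0.1665] [-0.004   0.6611  0.7503 -0.0007] [ 0.5545 -0.7095 -0.5778] [-0.5227  0.1527  1.7777  0.0003  1.2192 -0.6489]
[284.4423 189.757 ]
[175.2487 182.5889]
204 129 140 147
brassface [402. 473.]
flattop [404. 159.]
btntop [402. 478.]
nub [401. 464.]
l [319. 304.]
r [486. 304.]
```

View pics/w9c.png

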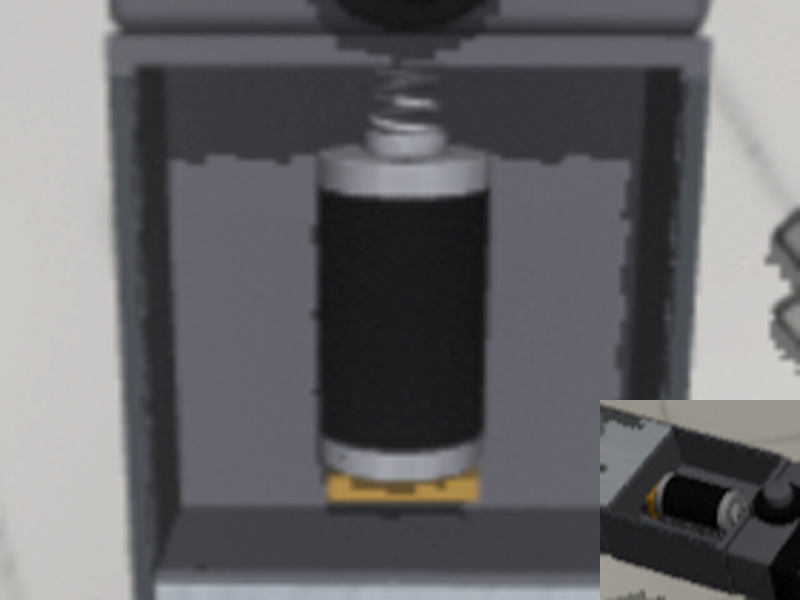

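The cell is seated as predicted: flat rim at crop row about 159, button rim at about 475 against the brass, sides at 319 and 486. It lies straight and flat, with the spring against its flat end. Next I shut the cover by pushing the rib from its tail side with closed fingers.

Request:
move_arm:
  plan: [0.12,-0.8,0,0,0,0,0.24,-1.6,0,0,0,0,0.35,-2.3,-0.2,0,0,0,0.35,-2.3,-1.0,0,0,0,0.35,-2.3,-1.8,0,0,0,0.35,-2.3,-2.1,0,0,0,0.35,-2.3,-2.1,0,0,0]
  grip: 0

```text
time_s: 15.68
eef_pos: [0.5232, -0.27, 0.0619]
eef_rot: [-0.004, 0.661, 0.75, -0.001]
wrist_force: [-0.3, -0.4, 0.4]
opening: 0.002
grasp_force: 0.0
```

Request:
move_arm:
  plan: [-0.02,0.16,0,0,0,0,-0.05,0.4,0,0,0,0,-0.1,0.8,0,0,0,0,-0.15,1.2,0,0,0,0,-0.2,1.6,0,0,0,0,-0.24,1.9,0,0,0,0,-0.26,2.06,0,0,0,0,-0.26,2.08,0,0,0,0,-0.26,2.08,0,0,0,0]

```text
time_s: 16.8
eef_pos: [0.5105, -0.1663, 0.0628]
eef_rot: [-0.003, 0.661, 0.75, -0.001]
wrist_force: [0.7, 0.8, 0.1]
opening: -0.0
grasp_force: 0.0
```

Request:
move_arm:
  plan: [-0.01,0.06,0,0,0,0,-0.02,0.12,0,0,0,0,-0.02,0.16,0,0,0,0,-0.02,0.2,0,0,0,0,-0.02,0.2,0,0,0,0]

```text
time_s: 17.42
eef_pos: [0.51, -0.1604, 0.0632]
eef_rot: [0.0, 0.661, 0.751, -0.003]
wrist_force: [-1.3, -16.5, -7.9]
opening: 0.003
grasp_force: 8.1
```

The cover meets its shut stop at 16 N, with the rib's centre worked out at lamp y of about 0. I back off, lift, and check both the cover and the power button by numbers.

Request:
move_arm:
  plan: [0.01,-0.2,0,0,0,0,0.01,-0.2,0.6,0,0,0,0.01,-0.2,1.5,0,0,0,0.1,-1.0,2.2,0,0,0,0.1,-1.0,2.2,0,0,0,0.1,-1.0,2.2,0,0,0]

```text
time_s: 18.18
eef_pos: [0.5144, -0.2059, 0.1724]
eef_rot: [-0.003, 0.661, 0.75, -0.0]
wrist_force: [-1.0, -0.0, -0.4]
opening: 0.001
grasp_force: 0.0
```

Run:
```python
from h import *
np.set_printoptions(precision=4,suppress=True)
c=snap('wrist','w10.png');o=ctrl.get_obs();print(o['time_s'],o['eef_pos'],o['eef_rot'])
g=cv2.cvtColor(c['pixels'],cv2.COLOR_RGB2GRAY);L=R.from_euler('z',YAW)
for n,p in dict(ribfar=(20,6,42.5),ribnear=(20,-6,42.5),edge=(20,51,24.5),edgetail=(20,-51,24.5),power=(0,73,41.5),powfar=(0,84,41.5),pownear=(0,62,41.5)).items():print(n,proj(c,[BAY+L.apply(np.array(p)/1e3)])[0].round(1))
u=proj(c,[BAY+L.apply(np.array([20,0,30])/1e3)])[0];U=int(round(u[0]))
col=g[:,U].astype(int);d=np.abs(np.diff(col));print(U,[(i,int(col[i]),int(col[i+1])) for i in np.where(d>15)[0]])
p=proj(c,[BAY+L.apply(np.array([0,73,41.5])/1e3)])[0].astype(int);sub=g[max(0,p[1]-30):p[1]+30,p[0]-30:p[0]+30]
print('col',sub[:,30]);print('row',g[p[1],p[0]-30:p[0]+30])
```

```text
18.225 [ 0.514  -0.2053  0.1718] [-0.0038  0.6609  0.7505 -0.0005]
ribfar [307.4 130.5]
ribnear [307.  145.6]
edge [306.8  74.2]
edgetail [304.1 193.8]
power [282.8  39.5]
powfar [282.9  23.4]
pownear [282.8  55.2]
306 [(np.int64(21), 8, 34), (np.int64(22), 34, 65), (np.int64(72), 41, 57), (np.int64(73), 57, 77), (np.int64(74), 77, 108), (np.int64(75), 108, 128), (np.int64(129), 125, 109), (np.int64(143), 113, 95), (np.int64(144), 95, 72), (np.int64(154), 76, 115), (np.int64(193), 114, 57), (np.int64(262), 57, 39)]
col [14 12 11  8 10  7  7  8 11 19 29 32 31 30 32 32 45 71 77 81 82 82 82 80
 80 79 78 77 76 75 75 74 72 72 71 70 69 68 67 66 66 65 63 60 56 39 23 21
 18 16 16 16 15 18 22 23 23 21 20 16]
row [70 71 71 71 70 71 70 60 34 21 22 23 26 25 26 25 26 30 49 63 67 69 70 71
 71 72 72 72 73 73 75 75 76 74 73 72 73 73 72 71 72 71 69 67 61 33 26 26
 25 26 25 26 25 22 40 70 73 74 73 73]
```

The cover's edges appear at rows 74.5 and 193.5 against 74.2 and 193.8 predicted for fully shut, and the button is where expected. Now I press it.

Request:
move_arm:
  plan: [-0.12,1.0,0,0,0,0,-0.24,2.0,-0.4,0,0,0,-0.31,2.69,-1.2,0,0,0,-0.31,2.69,-1.7,0,0,0,-0.31,2.69,-1.95,0,0,0]

```text
time_s: 18.85
eef_pos: [0.4974, -0.0702, 0.0731]
eef_rot: [-0.005, 0.66, 0.751, -0.001]
wrist_force: [0.0, 0.1, -0.0]
opening: 0.003
grasp_force: 0.0
```

Request:
move_arm:
  plan: [0,0,-0.1,0,0,0,0,0,-0.2,0,0,0,0,0,-0.28,0,0,0,0,0,-0.28,0,0,0]

```text
time_s: 19.35
eef_pos: [0.5001, -0.0725, 0.0655]
eef_rot: [-0.002, 0.661, 0.75, -0.001]
wrist_force: [-13.8, 6.0, 33.7]
opening: -0.005
grasp_force: 16.7
```

The button is fully down at z 0.0655 against the hard stop. I let go, lift clear, and check the end state.

Request:
move_arm:
  plan: [0,0,0.2,0,0,0,0,0,0.6,0,0,0,0,0,1.6,0,0,0,0,-0.5,2.3,0,0,0,0,-1.5,2.3,0,0,0,0,-2.4,2.3,0,0,0,0,-2.4,2.3,0,0,0,0,-2.4,2.3,0,0,0]

```text
time_s: 20.35
eef_pos: [0.4995, -0.1922, 0.1769]
eef_rot: [-0.002, 0.661, 0.75, -0.0]
wrist_force: [-0.6, -0.1, 0.0]
opening: 0.001
grasp_force: 0.0
```

Run:
```python
from h import *
np.set_printoptions(precision=4,suppress=True)
c=snap('wrist','w11.png');t=snap('top','t11.png');o=ctrl.get_obs();print(o['time_s'],o['eef_pos'],o['wrist_force'])
g=cv2.cvtColor(c['pixels'],cv2.COLOR_RGB2GRAY);L=R.from_euler('z',YAW)
P=lambda *p:proj(c,[BAY+L.apply(np.array(p)/1e3)])[0].round(1)
print(P(20,51,24.5),P(20,-51,24.5),'pow up',P(0,84,41.5),P(0,62,41.5),'down',P(0,84,35.5),P(0,62,35.5))
U=int(P(20,51,24.5)[0]);col=g[:,U].astype(int);print([(int(i),int(col[i]),int(col[i+1])) for i in np.where(np.abs(np.diff(col))>15)[0]])
W=int(P(0,73,41.5)[0]);print(g[:70,W])
# offcuts and small cell unmoved: top view difference away from arm
d=cv2.absdiff(load('top0.png')['pixels'],t['pixels']).max(2)
for n,(x,y) in dict(slate=(390,147),marble=(269,208),clay=(165,232),small=(215,198)).items():print(n,(d[y-22:y+22,x-22:x+22]>40).mean().round(3))
```

```text
20.45 [ 0.4995 -0.1912  0.1768] [-0.0618  0.8295  0.7513]
[321.   94.2] [316.9 208.2] pow up [299.4  47.1] [299.   77.4] down [299.   48.9] [298.6  78.5]
[(12, 131, 76), (13, 76, 28), (43, 15, 42), (44, 42, 68), (92, 38, 67), (94, 80, 125), (147, 123, 94), (149, 83, 114), (162, 97, 73), (170, 82, 120), (208, 102, 67), (295, 63, 101), (297, 111, 75), (298, 75, 29)]
[127 127 128 128 128 128 128 128 129 129 130 135 123  70  26  18  22  23
  26  26  26  25  25  23  22  24  21  21  20  20  19  15  15  15  14  14
  12  13  12  11  12  23  30  32  31  29  31  31  45  67  78  82  84  83
  82  81  80  79  78  77  76  74  75  73  72  71  71  69  68  68]
slate 0.0
marble 0.0
clay 0.0
small 0.0
```

The cover is still shut, the button is back up, and the offcuts and small cell have not moved. I hand in.

```bash
python3 -c "
from bench import ctrl
print(ctrl.hand_in())"
```

```text
the job is handed in; nothing more can be done
None
```

I handed the job in at about 20 s: cover slid open, big cell seated with its button end on the brass, cover fully shut, power button pressed fully down and released, and the small cell and offcuts not moved; the hand-in gave no verdict.

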